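# Stroke the organiser's lids shut

### The job

The four blue lids of the findings organiser stand ajar. Run your closed fingertips lightly along the row, from the end with the yellow strip to the other end, so that each lid is laid down flat in turn, one after the other in that order. Only touch: do not pick up, tip or shove the organiser, force a lid further open, press hard, or disturb the things standing around; finish clear of everything.

Things in the scene. Friction and masses are not known exactly. Their poses are not given: they have to be found in the camera images.
- organiser: findings organiser standing loose on the red cabinet: white box with four blue hinged lids in one straight row, 196 (x) x 60 (y) x 37 (z) mm with its black base, about 1 kg. Origin: centre of its underside; +x runs along the row from the start end (white ledge with a yellow strip) to the far end, +z up. It may stand at any yaw. The white box rests on a soft rubber pad: it does not yield below about 3 N, then sinks about 1 mm for every 2.5 N more, 6 mm at most
- start_ledge (a point): centre of the top of the flat white ledge (11 mm along the row, 56 mm wide) with the yellow strip at the start end; its top is level with the tops of the closed lids, 37 mm above the cabinet top. x = -89 mm in the organiser's frame
- lid_1 (a joint): angle of blue lid 1 (counted from the yellow end) in rad: 0 = shut and flat, growing as its free edge rises; starts 0.3 to 0.6. Lid 38 mm along the row, 50 mm wide, 3 mm thick; hinge line across the row at its end nearer the yellow strip, at x = -82.5 mm in the organiser's frame, 34 mm above the cabinet top; free edge towards the far end. The stiff hinge (0.006 N m of friction) stays where it is left
- lid_1_edge (a point): middle of the top of the free edge of lid 1, 38.5 mm from its hinge line; 37 mm above the cabinet top when shut, up to 22 mm higher when ajar
- lid_2 (a joint): angle of blue lid 2 (counted from the yellow end) in rad: 0 = shut and flat, growing as its free edge rises; starts 0.3 to 0.6. Lid 38 mm along the row, 50 mm wide, 3 mm thick; hinge line across the row at its end nearer the yellow strip, at x = -40.5 mm in the organiser's frame, 34 mm above the cabinet top; free edge towards the far end. The stiff hinge (0.006 N m of friction) stays where it is left
- lid_2_edge (a point): middle of the top of the free edge of lid 2, 38.5 mm from its hinge line; 37 mm above the cabinet top when shut, up to 22 mm higher when ajar
- lid_3 (a joint): angle of blue lid 3 (counted from the yellow end) in rad: 0 = shut and flat, growing as its free edge rises; starts 0.3 to 0.6. Lid 38 mm along the row, 50 mm wide, 3 mm thick; hinge line across the row at its end nearer the yellow strip, at x = 1.5 mm in the organiser's frame, 34 mm above the cabinet top; free edge towards the far end. The stiff hinge (0.006 N m of friction) stays where it is left
- lid_3_edge (a point): middle of the top of the free edge of lid 3, 38.5 mm from its hinge line; 37 mm above the cabinet top when shut, up to 22 mm higher when ajar
- lid_4 (a joint): angle of blue lid 4 (counted from the yellow end) in rad: 0 = shut and flat, growing as its free edge rises; starts 0.3 to 0.6. Lid 38 mm along the row, 50 mm wide, 3 mm thick; hinge line across the row at its end nearer the yellow strip, at x = 43.5 mm in the organiser's frame, 34 mm above the cabinet top; free edge towards the far end. The stiff hinge (0.006 N m of friction) stays where it is left
- lid_4_edge (a point): middle of the top of the free edge of lid 4, 38.5 mm from its hinge line; 37 mm above the cabinet top when shut, up to 22 mm higher when ajar
- brass_can: open brass tube pot, 36 dia x 64 mm tall, standing beside the organiser; loose bystander, to be left alone; origin at the centre of its underside
- vial_1: small white plastic vial, 17 dia x 42 mm tall, standing beside the organiser on the other side from the brass pot; loose bystander, to be left alone; origin at the centre of its underside
- yellow_tin: yellow tin with white lid, 56 dia x 72 mm tall, back of the cabinet top; loose bystander, to be left alone; origin at the centre of its underside
- stone_tray: cream tray of rough stones, 68 x 95  x 20 mm, back of the cabinet top; loose bystander, to be left alone; origin at the centre of its underside
- pink_jar: pink jar with black cap, 49 dia x 58 mm tall, back of the cabinet top; loose bystander, to be left alone; origin at the centre of its underside
- saw_frame: piercing saw lying flat, 98 x 230 x 25 mm, right-hand side of the cabinet top; loose bystander, to be left alone; origin at the centre of its underside
- steel_block: polished steel bench block, 62 x 62  x 20 mm, front right of the cabinet top; loose bystander, to be left alone; origin at the centre of its underside

How it is judged:
By the outcome, as a careful person would: the job done as asked, in the order asked, and still so for the second after the job is handed in, with the robot touching nothing.
It also fails if it takes over 48 s, if anything falls off the work surface, if the arm or the gripper's body presses on something with over 40 N, if the wrist force passes 120 N, or if a joint passes its speed limit or range.

### The arm

A 6-joint arm with a two-finger parallel gripper is mounted at the origin on a cart in front of the work surface, level with it; the furniture and walls round the work are solid. World frame = base frame: x ahead of the robot, y to its left, z up, the work surface at z = 0. Lengths are in m, angles in rad, forces in N, time in s.
With the tool pointing down it reaches from about 0.25 to 0.8 m from the base axis. Payload 3.9 kg.
Tool frame: the origin (TCP) lies midway between the tips of the shut fingers; the grasp point (between the pads) lies 19 mm behind it; z points along the fingers, x is the direction in which the jaws open and shut, and the axes are right-handed (so a half turn about z gives the same grasp; the last joint's range is limited). The gripper opens to 85 mm and grips with 20 to 120 N. Pads are 22 mm wide; open, the fingers measure 114 mm over their backs; the gripper's body (76 mm by 85 mm) begins 54 mm behind the grasp point. The pads swing forward as they close: fully open they stand 13 mm farther back than shut.
Start: joints at [-1.316, 0.26, -0.138, 1.173, 0, 1.571], TCP at [0.132, -0.508, 0.231] pointing down, gripper open.
Joint ranges: [-2.78, 2.78], [-0.83, 1.72], [-1.28, 1.37], [-1.9, 2.12], [-1.57, 1.48], [-3.14, 3.14]. Speed limits (rad/s): [2.57, 2.57, 3.14, 3.14, 3.14, 3.14].

### API

Orientations are given as a unit quaternion [x, y, z, w].
In Python, from workcell import sensors, viewer, finish_job gives the robot as it stands. The module is installed in compiled form; this text tells all that it offers.
- The arm moves only by the tool drive_tool, never from a script. Its arguments are lists of equal length, an entry for each row: "offset": the shift along the tool's x, y, z in mm, a list of three; "twist": the turn, a rotation vector about the tool's x, y, z in degrees, a list of three; "hand": the closure in counts, from 0 (fully open) to 255 (shut). In form: {"offset": [[x, y, z], ...], "twist": [[wx, wy, wz], ...], "hand": [hand, ...]}. A call has exactly 8 rows; each row is the pose to reach, as a shift and turn from the pose commanded when the call began, along the tool's axes at that moment; what a row does not reach only later rows make up. A row lasts 1/12 s, in which the tool goes at most 41.7 mm and 7.16 degrees, less where a joint would pass 70% of its speed; a pose out of reach is approached as far as the arm can. A call with a gripper value outside its range is refused whole. The fingers move at their own pace and stop on an object; "grip_force" is the grip in N (left out, the last holds). Time passes only in rows, so rows that repeat a pose let the fingers close, or fill a call up. It gives the time, the measured TCP pose, the force and the opening at its end, in the units of the state.
- sensors.sense(): the state, without advancing time (a new reading comes with each control period).
- viewer.grab_frame(name): name is "scene" or "top" or "wrist"; returns a dict with "image" (384x512x3 uint8, red, green, blue), "fx", "fy", "cx", "cy" (pixels), "cam_to_world" (4x4, takes a point from camera to world coordinates); the wrist camera has in their place "hand_eye" (4x4, takes a point from camera to tool coordinates, whose origin is the TCP and whose axes are the tool frame's). Camera axes: x right, y down, z forward; pixel columns grow to the right and rows downward; lengths in m; the calibration is good to about 2 mm. The wrist camera is an equidistant fisheye: a pixel r from the principal point sees the ray r / f radians off the axis. A picture is of the moment at which its call begins: read the wrist's pose just before it. There is no depth.
- finish_job(): hands the job in, once; it reports no verdict.
The state is a dict: "time": time; "joint_pos": joint angles; "joint_vel": joint speeds; "effort": joint torques, N m; "tool_pos": TCP position; "tcp_rot": TCP orientation; "wrist_force": force on the tool from outside, world axes, zero at the start; "ft_torque": the same for the moment, N m; "width": finger opening in m.
Only numpy, scipy, OpenCV 4.12 (cv2) and the standard library are available. Lean on these libraries where they do the work, as an engineer would, in place of code of your own. Each camera call takes 0.05 s, during which the arm holds its last target.

## Working session

There is one attempt and no reset: what is moved stays moved. The work goes in short steps, Python scripts to look and compute and a tool call to move; the robot and the scene stay as the last step left them, time stands still between calls to the robot, and variables do not carry over. Pictures are saved under pics/ and viewed, and the job is handed in when it is done.

Besides the shell and the picture viewer there is one more tool, called after "Call:" by a JSON object that holds its "fn" and its "kwargs". drive_tool: Moves the arm, as the interface text tells. Its arguments: {"type":"object","properties":{"offset":{"type":"array","items":{"type":"array","items":{"type":"number"}}},"twist":{"type":"array","items":{"type":"array","items":{"type":"number"}}},"hand":{"type":"array","items":{"type":"number"}},"grip_force":{"type":"number"}},"required":["offset","twist","hand"]}

```bash
mkdir -p pics; cat > a.py <<'E'
from workcell import sensors, viewer
import cv2,numpy as np,pickle
s=sensors.sense();print({k:np.round(v,4) for k,v in s.items()})
F={}
for n in ["scene","top"]:
    f=viewer.grab_frame(n);F[n]=f
    cv2.imwrite(f"pics/{n}0.png",cv2.resize(f["image"][:,:,::-1],(800,600),interpolation=cv2.INTER_CUBIC))
    print(n,f["fx"],f["fy"],f["cx"],f["cy"],np.round(f["cam_to_world"],4).tolist())
pickle.dump(F,open("f0.pkl","wb"))
E
python3 a.py
```

```text
{'time': np.float64(0.0), 'joint_pos': array([-1.316 ,  0.2607, -0.1394,  1.1727,  0.    ,  1.5708]), 'joint_vel': array([-0.0007,  0.0014, -0.0004,  0.0012, -0.0002, -0.0005]), 'effort': array([-6.00000e-04, -4.05675e+01,  2.53922e+01,  1.86000e-02,
       -0.00000e+00,  0.00000e+00]), 'tool_pos': array([ 0.1322, -0.5074,  0.2305]), 'tcp_rot': array([ 7.912e-01, -6.115e-01, -8.000e-04, -6.000e-04]), 'wrist_force': array([-0.0806, -0.1683,  0.6606]), 'ft_torque': array([ 0.0319,  0.029 , -0.0121]), 'width': np.float64(0.0853)}
scene 356.99655912651866 356.99655912651866 259.68318156732374 185.774092265113 [[-0.8964, -0.2269, 0.3808, 0.2429], [-0.4432, 0.4587, -0.7702, 0.46], [0.0001, -0.8592, -0.5117, 0.4895], [0.0, 0.0, 0.0, 1.0]]
top 461.9115933985456 461.9115933985456 251.72023561950203 196.6790512913945 [[-0.0266, -0.9989, 0.0377, 0.5146], [-0.9994, 0.0257, -0.0216, -0.1759], [0.0206, -0.0382, -0.9991, 1.1323], [0.0, 0.0, 0.0, 1.0]]
```

View pics/scene0.png

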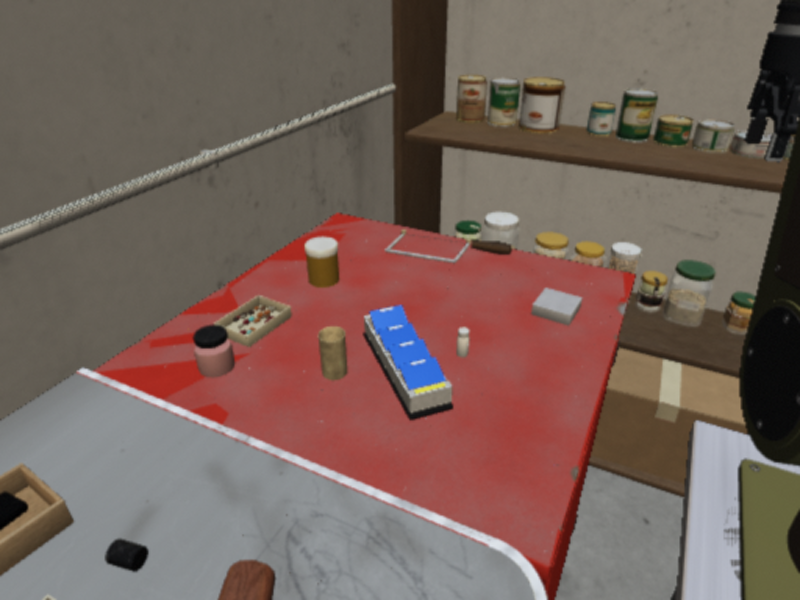

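View pics/top0.png

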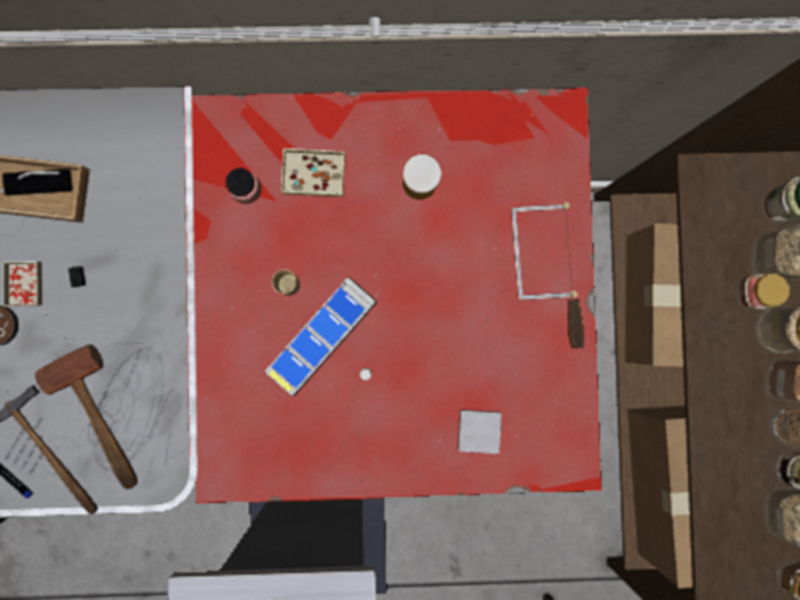

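The organiser lies diagonally in the top view, from the yellow end at about (281,380) to the far end at (360,293). The brass can is at (286,283) and the vial at (365,375). I'll take enlarged crops next.

```bash
python3 - <<'E'
import pickle,cv2,numpy as np
F=pickle.load(open("f0.pkl","rb"))
def crop(n,x0,y0,w,h,k,out):
    im=F[n]["image"][y0:y0+h,x0:x0+w,::-1]
    im=cv2.resize(im,None,fx=k,fy=k,interpolation=cv2.INTER_CUBIC)
    for i in range(0,w,10): cv2.putText(im,str(x0+i),(i*k,10),0,.35,(0,0,0),1); cv2.line(im,(i*k,12),(i*k,18),(0,0,0),1)
    for i in range(0,h,10): cv2.putText(im,str(y0+i),(0,i*k+4),0,.35,(0,0,0),1)
    cv2.imwrite(out,im)
crop("top",160,170,90,90,6,"pics/tc.png")
crop("scene",190,185,130,90,6,"pics/sc.png")
E
```

```text
(no output)
```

View pics/tc.png

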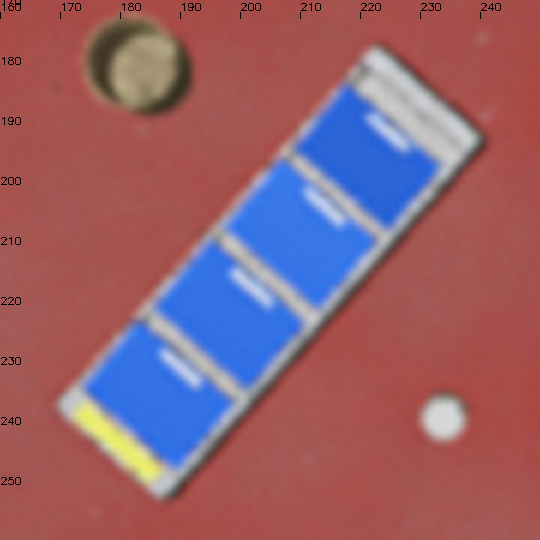

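View pics/sc.png

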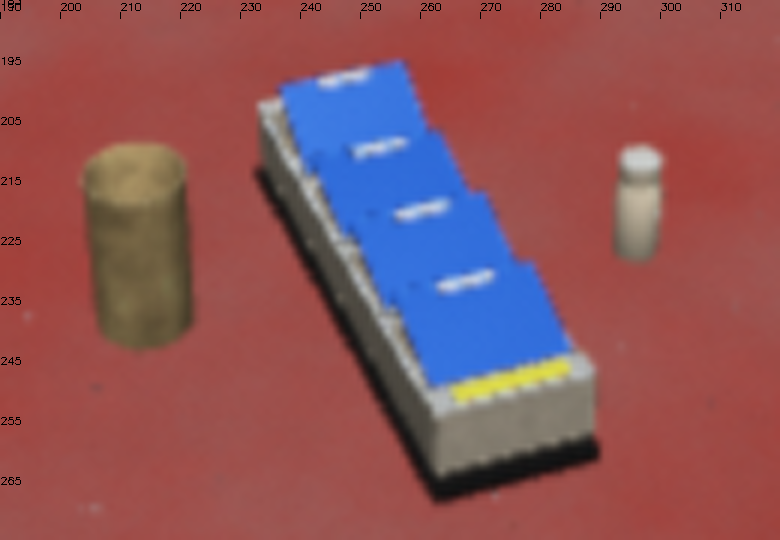

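```bash
cat > h.py <<'E'
import pickle,numpy as np
F=pickle.load(open("f0.pkl","rb"))
def w(n,u,v,z):
    f=F[n];M=np.array(f["cam_to_world"]);d=M[:3,:3]@[(u-f["cx"])/f["fx"],(v-f["cy"])/f["fy"],1];p=M[:3,3]
    return p+d*(z-p[2])/d[2]
def proj(n,P):
    f=F[n];M=np.array(f["cam_to_world"]);q=M[:3,:3].T@(np.array(P)-M[:3,3])
    return q[0]/q[2]*f["fx"]+f["cx"],q[1]/q[2]*f["fy"]+f["cy"]
E
python3 - <<'E'
from h import *
np.set_printoptions(precision=4,suppress=True)
# crop pixel c -> image px: x0+(c+.5)/6-.5
T=lambda x,y:(160+(x+.5)/6-.5,170+(y+.5)/6-.5)
S=lambda x,y:(190+(x+.5)/6-.5,185+(y+.5)/6-.5)
c=[w("top",*T(*p),.037) for p in [(58,403),(167,498),(375,47),(485,140)]]
for p in c: print(p)
d=np.linalg.norm
print("len",d(c[2]-c[0]),d(c[3]-c[1]),"wid",d(c[1]-c[0]),d(c[3]-c[2]))
ctr=sum(c)/4; ax=(c[2]+c[3]-c[0]-c[1])[:2]; print("ctr",ctr,np.degrees(np.arctan2(ax[1],ax[0])))
s=[w("scene",*S(*p),.037) for p in [(435,415),(595,372),(260,103)]];print("scene top",*s)
b=[w("scene",*S(*p),.0) for p in [(436,502),(598,458),(255,172)]];print("scene base",*b)
print("can",w("top",*T(138,66),.064),w("scene",*S(145,335),0))
print("vial",w("top",*T(443,418),.042),w("scene",*S(636,257),0))
E
```

```text
[ 0.4664 -0.0027  0.037 ]
[ 0.428  -0.0446  0.037 ]
[ 0.6034 -0.1305  0.037 ]
[ 0.5655 -0.173   0.037 ]
len 0.18733740560347223 0.1881024212269779 wid 0.05681698735210052 0.05701311578876462
ctr [ 0.5158 -0.0877  0.037 ] -43.01527454699251
scene top [0.465  0.0005 0.037 ] [ 0.4279 -0.0407  0.037 ] [ 0.603  -0.1292  0.037 ]
scene base [0.4647 0.     0.    ] [ 0.4258 -0.0421  0.    ] [ 0.6093 -0.1335  0.    ]
can [ 0.5962 -0.0402  0.064 ] [ 0.594  -0.0293  0.    ]
vial [ 0.4566 -0.1538  0.042 ] [ 0.4542 -0.1489  0.    ]
```

Call:
{"fn": "drive_tool", "kwargs": {"offset": [[-24,-27,0],[-48,-54,0],[-72,-81,0],[-96,-108,0],[-120,-134,0],[-144,-161,0],[-168,-188,0],[-192,-215,0]], "twist": [[0,0,-7],[0,0,-14],[0,0,-21],[0,0,-28],[0,0,-35],[0,0,-42],[0,0,-49],[0,0,-56]], "hand": [255,255,255,255,255,255,255,255]}}

```text
time: 0.77
tool_pos: [0.2922, -0.2663, 0.2311]
tcp_rot: [0.986, -0.166, -0.0, -0.0]
wrist_force: [1.4, 0.0, 1.0]
width: -0.0001
```

```bash
cat > m.py <<'E'
import sys,numpy as np
from scipy.spatial.transform import Rotation as R
from workcell import sensors
def org(c,yaw,P):
    y=np.radians(yaw);return np.array([c[0]+P[0]*np.cos(y)-P[1]*np.sin(y),c[1]+P[0]*np.sin(y)+P[1]*np.cos(y),P[2]])
C=(0.5155,-0.0865);YAW=-43.0
def show():
    s=sensors.sense();r=R.from_quat(s["tcp_rot"])
    y=np.radians(YAW);d=s["tool_pos"][:2]-C
    print("t",s["time"],"org frame mm",np.round(1e3*np.array([d@[np.cos(y),np.sin(y)],d@[-np.sin(y),np.cos(y)],s["tool_pos"][2]]),2),"F",np.round(s["wrist_force"],2),"q",np.round(s["joint_pos"],3),"w",s["width"])
    return s,r
def to(P):
    s,r=show()
    tgt=org(C,YAW,P)
    n=np.radians(YAW+90)
    Rt=R.from_matrix(np.array([[np.cos(n),np.sin(n),0],[np.cos(n-np.pi/2),np.sin(n-np.pi/2),0],[0,0,-1]]).T)
    print("offset mm",np.round(1e3*r.inv().apply(tgt-s["tool_pos"]),1),"twist",np.round((r.inv()*Rt).as_rotvec(degrees=True),2))
E
python3 -c "
from m import *
to((-.089,0,.15))"
```

```text
t 0.7667 org frame mm [ -40.68 -283.75  231.06] F [1.36 0.01 0.96] q [-0.739  0.038 -0.41   1.123  0.     1.165] w -0.00012488558141423344
offset mm [  70.9 -279.    81.1] twist [-3.000e-02  1.000e-02 -6.609e+01]
```

Call:
{"fn": "drive_tool", "kwargs": {"offset": [[9,-35,10],[18,-70,20],[27,-105,30],[36,-140,40],[45,-175,50],[54,-210,60],[63,-245,70],[71,-279,81]], "twist": [[0,0,-7],[0,0,-14],[0,0,-21],[0,0,-28],[0,0,-35],[0,0,-42],[0,0,-49],[0,0,-56]], "hand": [255,255,255,255,255,255,255,255]}}

```text
time: 1.43
tool_pos: [0.4523, -0.0266, 0.1497]
tcp_rot: [0.948, 0.317, 0.0, 0.0]
wrist_force: [1.0, -0.6, -0.1]
width: -0.0001
```

```bash
python3 -c "
from m import *
to((-.089,0,.1))
from workcell import viewer
import cv2
for n in ['wrist','scene']:
    f=viewer.grab_frame(n);cv2.imwrite(f'pics/{n}1.png',cv2.resize(f['image'][:,:,::-1],(800,600),interpolation=cv2.INTER_CUBIC))
    print(f['fx'],f['cx'],f['cy'],np.round(f.get('hand_eye',0),3))
"
```

```text
t 1.4333 org frame mm [-87.03   0.71 149.75] F [ 0.97 -0.64 -0.06] q [-0.059  0.192 -0.454  0.925 -0.     0.867] w -0.00010522000757004225
offset mm [-1.  -1.8 49.7] twist [ 1.000e-02 -0.000e+00 -1.003e+01]
297.3186396354542 261.53016790337745 191.34490979602683 [[ 1.     0.     0.    -0.   ]
 [-0.     0.95   0.312 -0.079]
 [ 0.    -0.312  0.95  -0.142]
 [ 0.     0.     0.     1.   ]]
356.99655912651866 259.68318156732374 185.774092265113 0
```

View pics/wrist1.png

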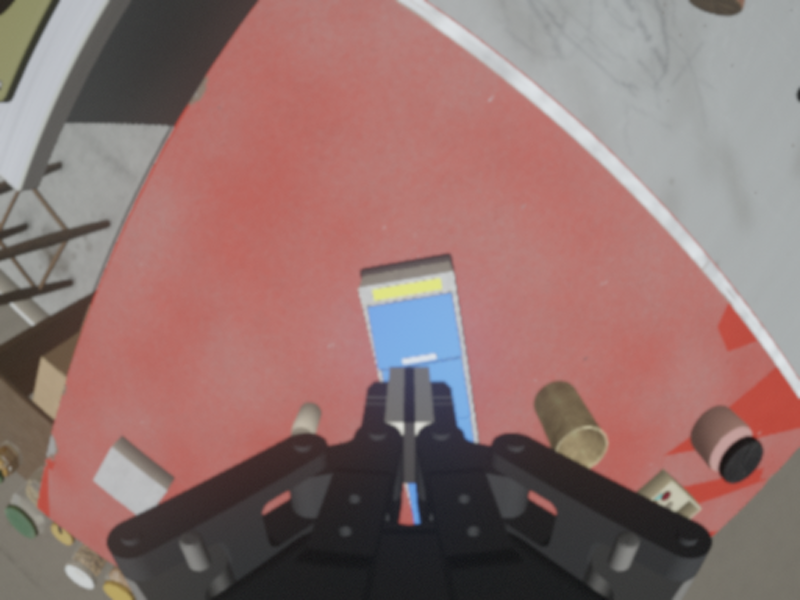

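View pics/scene1.png

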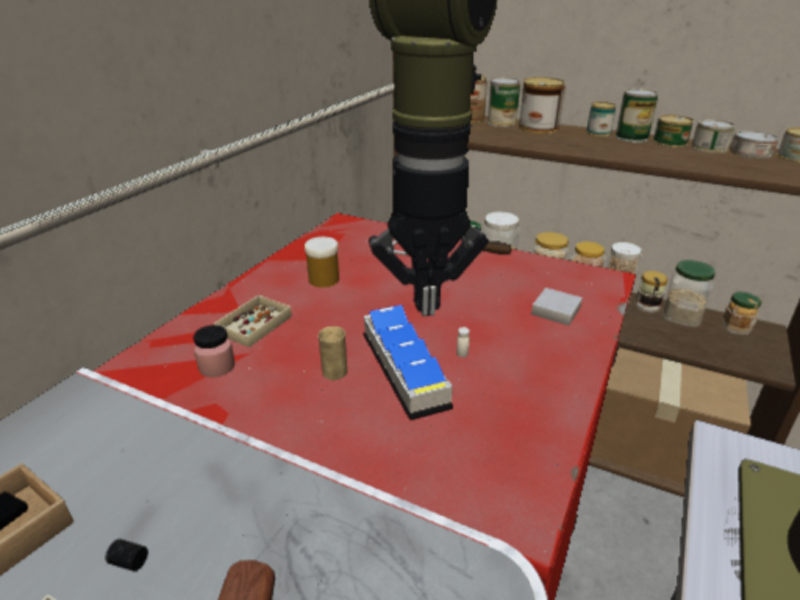

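Call:
{"fn": "drive_tool", "kwargs": {"offset": [[-1,-1,10],[-1,-3,20],[-1,-5,30],[-1,-7,40],[-1,-9,50],[-1,-9,60],[-1,-9,60],[-1,-9,60]], "twist": [[0,0,-3],[0,0,-6],[0,0,-10],[0,0,-10],[0,0,-10],[0,0,-10],[0,0,-10],[0,0,-10]], "hand": [255,255,255,255,255,255,255,255]}}

```text
time: 2.2
tool_pos: [0.4445, -0.0223, 0.09]
tcp_rot: [0.919, 0.395, -0.001, -0.0]
wrist_force: [0.3, -0.6, -0.0]
width: -0.0
```

```bash
python3 -c "
from m import *
to((-.096,0,.06))
from workcell import viewer
import cv2,pickle
s=sensors.sense()
f=viewer.grab_frame('wrist');pickle.dump((s,f),open('w2.pkl','wb'))
im=f['image'][80:380,130:400,::-1]
im=cv2.resize(im,None,fx=2,fy=2,interpolation=cv2.INTER_CUBIC)
cv2.imwrite('pics/w2.png',im)
"
```

```text
t 2.2 org frame mm [-95.76  -1.47  90.  ] F [ 0.28 -0.55 -0.02] q [-0.05   0.242 -0.568  0.763 -0.     0.709] w -2.4043431876350688e-05
offset mm [ 1.5 -0.2 30. ] twist [-0.08  0.08 -0.47]
```

View pics/w2.png

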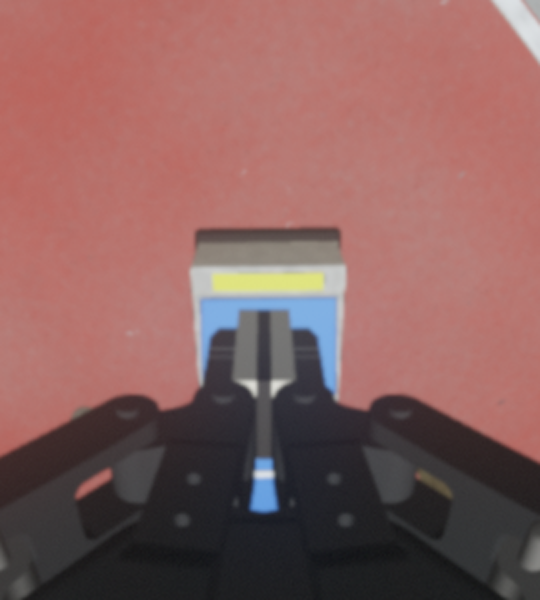

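The wrist view is now square to the row. The near top corners are at crop pixels (191,266) and (347,266), the yellow strip spans about x=213–325, and the fingertips are at (264,311).

```bash
python3 - <<'E'
from m import *
import pickle
s,f=pickle.load(open('w2.pkl','rb'))
H=np.array(f['hand_eye']);r=R.from_quat(s['tcp_rot'])
def W(x,y,z):
    u=130+(x+.5)/2-.5;v=80+(y+.5)/2-.5
    a=np.array([u-f['cx'],v-f['cy']]);n=np.linalg.norm(a);th=n/f['fx']
    d=np.array([*(a/n*np.sin(th)),np.cos(th)])
    d=r.apply(H[:3,:3]@d);p=s['tool_pos']+r.apply(H[:3,3]);return p+d*(z-p[2])/d[2]
y=np.radians(YAW)
for n,x,v,z in [("cornerL",347,266,.037),("cornerR",191,266,.037),("strip",213,282,.037),("strip",325,282,.037),("ledge end",203,296,.037),("ledgeend",337,296,.037),("baseL",340,230,0.003),("baseR",197,230,0.003),("tip",264,311,.09)]:
    p=W(x,v,z);d=p[:2]-C;print(n,np.round(p,4),np.round(1e3*np.array([d@[np.cos(y),np.sin(y)],d@[-np.sin(y),np.cos(y)]]),1))
E
```

```text
cornerL [ 0.4659 -0.002   0.037 ] [-93.9  28. ]
cornerR [ 0.4276 -0.0424  0.037 ] [-94.3 -27.7]
strip [ 0.4374 -0.0411  0.037 ] [-88.1 -20.1]
strip [ 0.4651 -0.0118  0.037 ] [-87.8  20.2]
ledge end [ 0.4388 -0.0477  0.037 ] [-82.5 -23.9]
ledgeend [ 0.4723 -0.0123  0.037 ] [-82.1  24.8]
baseL [0.4654 0.0005 0.003 ] [-95.9  29.4]
baseR [ 0.4252 -0.0421  0.003 ] [-96.4 -29.1]
tip [ 0.4392 -0.0175  0.09  ] [-102.9   -1.6]
```

Call:
{"fn": "drive_tool", "kwargs": {"offset": [[1.5,1.5,10],[1.5,1.5,20],[1.5,1.5,30],[1.5,1.5,40],[1.5,1.5,46],[1.5,1.5,49],[1.5,1.5,50],[1.5,1.5,50]], "twist": [[0,0,0],[0,0,0],[0,0,0],[0,0,0],[0,0,0],[0,0,0],[0,0,0],[0,0,0]], "hand": [255,255,255,255,255,255,255,255]}}

```text
time: 2.92
tool_pos: [0.4478, -0.0219, 0.0406]
tcp_rot: [0.918, 0.395, 0.0, 0.0]
wrist_force: [-0.2, 0.4, 0.2]
width: -0.0
```

```bash
python3 -c "
from m import *
to((-.094,0,.037))"
```

```text
t 2.9167 org frame mm [-93.56   1.13  40.59] F [-0.25  0.41  0.21] q [-0.049  0.309 -0.634  0.628 -0.     0.709] w -2.0057508340924667e-05
offset mm [-1.1 -0.4  3.6] twist [ 0.02 -0.01 -0.41]
```

Call:
{"fn": "drive_tool", "kwargs": {"offset": [[-0.5,0,0.5],[-1,0,1.0],[-1,0,1.5],[-1,0,2],[-1,0,2.2],[-1,0,2.4],[-1,0,2.4],[-1,0,2.4]], "twist": [[0,0,-0.4],[0,0,-0.4],[0,0,-0.4],[0,0,-0.4],[0,0,-0.4],[0,0,-0.4],[0,0,-0.4],[0,0,-0.4]], "hand": [255,255,255,255,255,255,255,255]}}

```text
time: 3.58
tool_pos: [0.4469, -0.0225, 0.0379]
tcp_rot: [0.917, 0.399, -0.0, -0.0]
wrist_force: [0.2, 0.7, 0.2]
width: 0.0001
```

```bash
python3 -c "
from m import *
to((-.094,0,.037))"
```

```text
t 3.5833 org frame mm [-9.382e+01 -1.000e-02  3.789e+01] F [0.21 0.75 0.17] q [-0.05   0.312 -0.639  0.62  -0.     0.7  ] w 9.576764023636996e-05
offset mm [ 0.  -0.2  0.9] twist [-0.  0. -0.]
```

Not touching yet at 37.9 mm. I'll go down slowly in 0.2 mm steps.

Call:
{"fn": "drive_tool", "kwargs": {"offset": [[0,0,0.2],[0,0,0.4],[0,0,0.6],[0,0,0.8],[0,0,0.9],[0,0,0.9],[0,0,0.9],[0,0,0.9]], "twist": [[0,0,0],[0,0,0],[0,0,0],[0,0,0],[0,0,0],[0,0,0],[0,0,0],[0,0,0]], "hand": [255,255,255,255,255,255,255,255]}}

```text
time: 4.25
tool_pos: [0.4469, -0.0225, 0.0371]
tcp_rot: [0.917, 0.399, 0.0, 0.0]
wrist_force: [-0.6, 1.4, 1.1]
width: 0.0002
```

```bash
python3 -c "
from m import *
to((-.094,0,.037))"
```

```text
t 4.25 org frame mm [-93.8    0.    37.06] F [-0.61  1.41  1.12] q [-0.05   0.313 -0.64   0.618  0.     0.7  ] w 0.00016016291595526093
offset mm [-0.  -0.2  0.1] twist [ 0. -0. -0.]
```

Call:
{"fn": "drive_tool", "kwargs": {"offset": [[0,0,0.1],[0,0,0.2],[0,0,0.3],[0,0,0.4],[0,0,0.4],[0,0,0.4],[0,0,0.4],[0,0,0.4]], "twist": [[0,0,0],[0,0,0],[0,0,0],[0,0,0],[0,0,0],[0,0,0],[0,0,0],[0,0,0]], "hand": [255,255,255,255,255,255,255,255]}}

```text
time: 4.92
tool_pos: [0.4469, -0.0225, 0.0367]
tcp_rot: [0.917, 0.399, 0.0, -0.0]
wrist_force: [-1.8, -0.2, 4.0]
width: 0.0
```

```bash
python3 -c "
from m import *
to((-.094,0,.037))
from workcell import viewer
import cv2
for i in range(6): viewer.grab_frame('top'); s=sensors.sense(); print(s['wrist_force'],s['tool_pos'][2])"
```

```text
t 4.9167 org frame mm [-9.380e+01  2.000e-02  3.665e+01] F [-1.81 -0.17  4.03] q [-0.05   0.314 -0.641  0.616  0.     0.7  ] w 2.474082998524809e-05
offset mm [-0.  -0.2 -0.3] twist [ 0. -0. -0.]
[-1.30562012 -0.02624032  4.69401094] 0.03662958348622335
[-1.09005757  0.23769421  4.06872243] 0.036622561581027294
[-1.29686568  0.9285255   4.55589419] 0.03662454818320651
[-1.56226404  0.28650662  4.92311543] 0.036615035363151534
[-1.38093738  0.11796305  4.40993398] 0.03661069115371239
[-1.28492252  0.56633896  3.70520393] 0.03660000498588003
```

Call:
{"fn": "drive_tool", "kwargs": {"offset": [[0,0,-1.5],[0,0,-4],[3,0,-4],[0,7,-4],[0,11,-4],[0,15,-4],[0,18,-4],[0,21,-4]], "twist": [[0,0,0],[0,0,0],[0,0,0],[0,0,0],[0,0,0],[0,0,0],[0,0,0],[0,0,0]], "hand": [255,255,255,255,255,255,255,255]}}

```text
time: 5.88
tool_pos: [0.4626, -0.0372, 0.0405]
tcp_rot: [0.917, 0.399, -0.0, -0.0]
wrist_force: [-0.5, 0.1, -1.5]
width: -0.0003
```

```bash
python3 -c "
from m import *
to((-.0545,0,.0374))
from workcell import viewer
import cv2
f=viewer.grab_frame('scene')
im=f['image'][150:300,150:350,::-1]
cv2.imwrite('pics/s3.png',cv2.resize(im,None,fx=4,fy=4,interpolation=cv2.INTER_CUBIC))"
```

```text
t 5.8833 org frame mm [-7.231e+01 -5.000e-02  4.052e+01] F [-0.48  0.13 -1.47] q [-0.08   0.331 -0.597  0.642  0.     0.671] w -0.0002980902713857594
offset mm [ 0.1 17.8  3.1] twist [-0.01 -0.   -0.02]
```

View pics/s3.png

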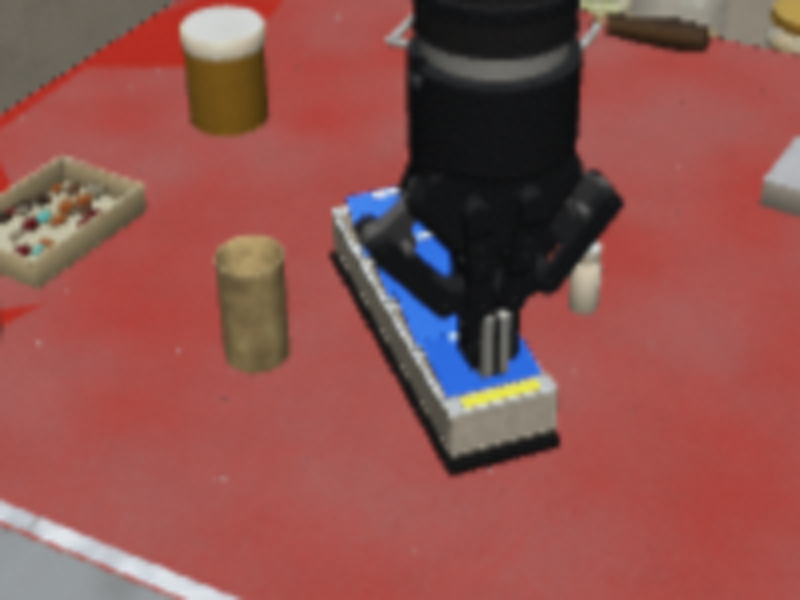

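The picture shows the fingertips over lid 1, just past the yellow strip, with the can and vial untouched. One row had a harmless 3 mm sideways jog, from my typo. Next I'll lower along lid 1.

Call:
{"fn": "drive_tool", "kwargs": {"offset": [[0,3,0.4],[0,6,1.0],[0,9,1.6],[0,12,2.2],[0,15,2.8],[0,17,3.1],[0,19,3.1],[0,19,3.1]], "twist": [[0,0,0],[0,0,0],[0,0,0],[0,0,0],[0,0,0],[0,0,0],[0,0,0],[0,0,0]], "hand": [255,255,255,255,255,255,255,255]}}

```text
time: 6.6
tool_pos: [0.4766, -0.0501, 0.0375]
tcp_rot: [0.917, 0.399, 0.0, 0.0]
wrist_force: [-0.7, -0.3, -0.5]
width: 0.0002
```

```bash
cat > c.py <<'E'
from m import *
import sys
to((float(sys.argv[1]),0,float(sys.argv[2])))
from workcell import viewer
import cv2
f=viewer.grab_frame('wrist')
im=f['image'][80:380,130:400,::-1]
cv2.imwrite(sys.argv[3],cv2.resize(im,None,fx=2,fy=2,interpolation=cv2.INTER_CUBIC))
E
python3 c.py -.0305 .0405 pics/w4.png
```

```text
t 6.6 org frame mm [-53.31   0.12  37.5 ] F [-0.65 -0.26 -0.47] q [-0.105  0.356 -0.566  0.648 -0.     0.646] w 0.00016046845396769946
offset mm [-0.1 22.8 -3. ] twist [ 0.02 -0.01 -0.02]
```

View pics/w4.png

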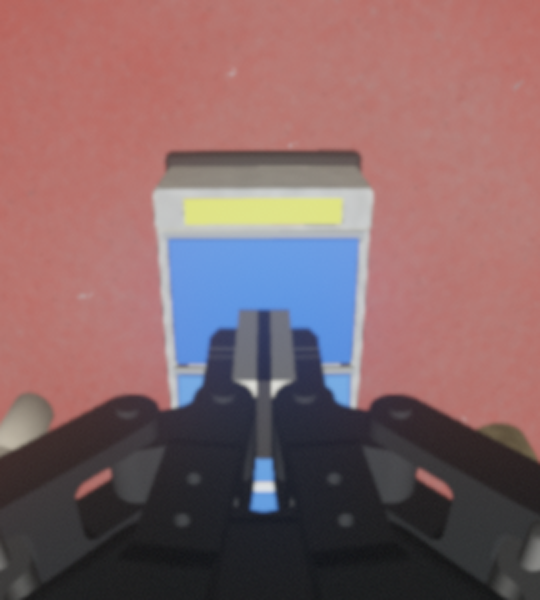

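Lid 1 lies flat, with its edges parallel inside the box frame and its free edge at about row 366. I'll give it a slight final lowering, then rise and move on to lid 2.

Call:
{"fn": "drive_tool", "kwargs": {"offset": [[0,0,0.3],[0,1,0.3],[0,3,-1.5],[0,6,-3],[0,10,-3],[0,14,-3],[0,18,-3],[0,23,-3]], "twist": [[0,0,0],[0,0,0],[0,0,0],[0,0,0],[0,0,0],[0,0,0],[0,0,0],[0,0,0]], "hand": [255,255,255,255,255,255,255,255]}}

```text
time: 7.32
tool_pos: [0.4932, -0.0658, 0.0405]
tcp_rot: [0.917, 0.399, -0.0, -0.0]
wrist_force: [0.4, 0.5, -0.2]
width: 0.0
```

```bash
python3 -c "
from m import *
to((-.0125,0,.0372))"
```

```text
t 7.3167 org frame mm [-30.47  -0.05  40.47] F [ 0.37  0.48 -0.18] q [-0.133  0.378 -0.518  0.675  0.     0.618] w 2.695442379623596e-06
offset mm [ 0.1 18.   3.3] twist [-0.01  0.   -0.  ]
```

Call:
{"fn": "drive_tool", "kwargs": {"offset": [[0,3,0.4],[0,6,1.0],[0,9,1.6],[0,12,2.2],[0,15,2.8],[0,17,3.2],[0,19,3.3],[0,19,3.3]], "twist": [[0,0,0],[0,0,0],[0,0,0],[0,0,0],[0,0,0],[0,0,0],[0,0,0],[0,0,0]], "hand": [255,255,255,255,255,255,255,255]}}

```text
time: 7.98
tool_pos: [0.5072, -0.0787, 0.0372]
tcp_rot: [0.917, 0.399, 0.0, 0.0]
wrist_force: [-0.1, -0.1, 0.2]
width: 0.0001
```

```bash
python3 -c "
from m import *
to((.0115,0,.0405))"
```

```text
t 7.9833 org frame mm [-11.38   0.1   37.19] F [-0.14 -0.13  0.16] q [-0.154  0.404 -0.485  0.682 -0.     0.597] w 0.00012426061162044226
offset mm [-0.1 22.9 -3.3] twist [ 0.02 -0.01 -0.01]
```

Call:
{"fn": "drive_tool", "kwargs": {"offset": [[0,0,0],[0,1,0],[0,3,-1.5],[0,6,-3.3],[0,10,-3.3],[0,14,-3.3],[0,18,-3.3],[0,23,-3.3]], "twist": [[0,0,0],[0,0,0],[0,0,0],[0,0,0],[0,0,0],[0,0,0],[0,0,0],[0,0,0]], "hand": [255,255,255,255,255,255,255,255]}}

```text
time: 8.65
tool_pos: [0.5239, -0.0944, 0.0405]
tcp_rot: [0.917, 0.399, -0.0, -0.0]
wrist_force: [-0.4, 0.0, 0.6]
width: 0.0002
```

```bash
python3 c.py .0295 .0372 pics/w5.png
```

```text
t 8.65 org frame mm [11.54 -0.06 40.5 ] F [-0.36  0.02  0.64] q [-0.178  0.427 -0.433  0.711  0.     0.572] w 0.00021560677917081491
offset mm [ 0.1 18.   3.3] twist [-0.01  0.   -0.  ]
```

View pics/w5.png

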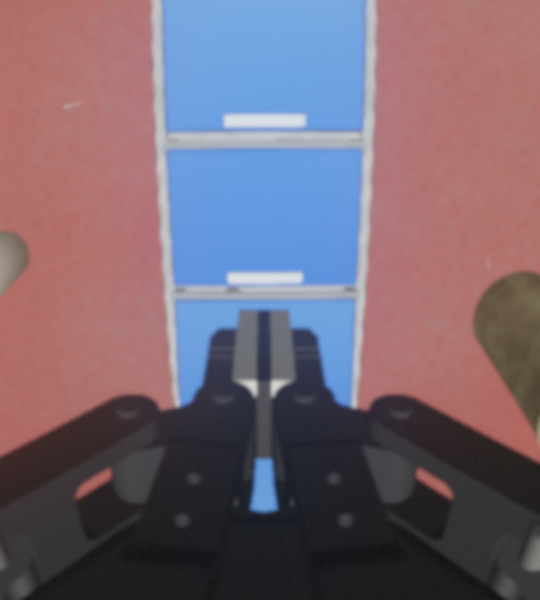

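Lids 1 and 2 are flat, with uniform gaps at rows 138 and 292, and the box is still square. I'll do lid 3 next.

Call:
{"fn": "drive_tool", "kwargs": {"offset": [[0,3,0.4],[0,6,1.0],[0,9,1.6],[0,12,2.2],[0,15,2.8],[0,17,3.2],[0,19,3.4],[0,19,3.4]], "twist": [[0,0,0],[0,0,0],[0,0,0],[0,0,0],[0,0,0],[0,0,0],[0,0,0],[0,0,0]], "hand": [255,255,255,255,255,255,255,255]}}

```text
time: 9.37
tool_pos: [0.5377, -0.1072, 0.0371]
tcp_rot: [0.917, 0.399, -0.0, -0.0]
wrist_force: [-0.3, 0.4, -0.1]
width: -0.0002
```

Call:
{"fn": "drive_tool", "kwargs": {"offset": [[0,0,0],[0,1,0],[0,3,-1.5],[0,6,-3.3],[0,10,-3.3],[0,14,-3.3],[0,18,-3.3],[0,23,-3.3]], "twist": [[0,0,0],[0,0,0],[0,0,0],[0,0,0],[0,0,0],[0,0,0],[0,0,0],[0,0,0]], "hand": [255,255,255,255,255,255,255,255]}}

```text
time: 10.03
tool_pos: [0.5547, -0.1231, 0.0404]
tcp_rot: [0.917, 0.399, -0.0, -0.0]
wrist_force: [-0.9, 1.2, 0.7]
width: 0.0002
```

```bash
python3 c.py .0715 .0371 pics/w6.png
```

```text
t 10.0333 org frame mm [ 5.358e+01 -4.000e-02  4.040e+01] F [-0.92  1.24  0.67] q [-0.218  0.477 -0.342  0.752 -0.     0.532] w 0.00016772480912175604
offset mm [ 0.  17.9  3.3] twist [-0.  0. -0.]
```

View pics/w6.png

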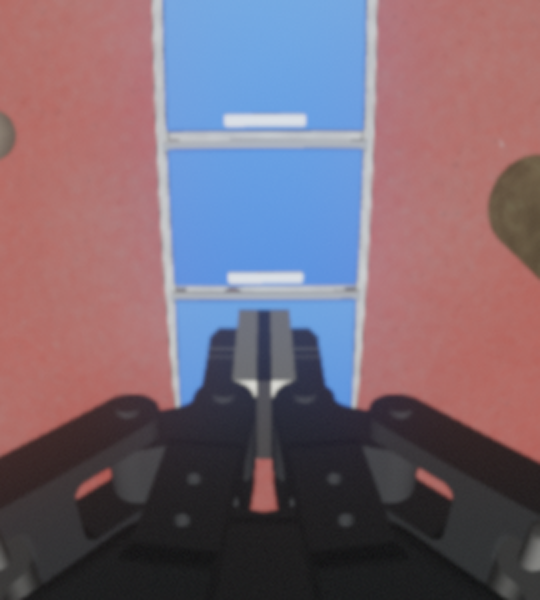

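Lid 3 is flat, with a gap picture identical to the last one. I'll do lid 4, run on over the far ledge, then lift.

Call:
{"fn": "drive_tool", "kwargs": {"offset": [[0,3,0.4],[0,6,1.0],[0,9,1.6],[0,12,2.2],[0,15,2.8],[0,18,3.2],[0,21,3.2],[0,24,3.2]], "twist": [[0,0,0],[0,0,0],[0,0,0],[0,0,0],[0,0,0],[0,0,0],[0,0,0],[0,0,0]], "hand": [255,255,255,255,255,255,255,255]}}

```text
time: 10.75
tool_pos: [0.5721, -0.1393, 0.0371]
tcp_rot: [0.917, 0.399, -0.0, 0.0]
wrist_force: [1.0, 0.5, 0.8]
width: 0.0
```

Call:
{"fn": "drive_tool", "kwargs": {"offset": [[0,4,0],[0,8,-1],[0,12,-6],[0,16,-16],[0,20,-30],[0,22,-50],[0,22,-70],[0,22,-80]], "twist": [[0,0,0],[0,0,0],[0,0,0],[0,0,0],[0,0,0],[0,0,0],[0,0,0],[0,0,0]], "hand": [255,255,255,255,255,255,255,255]}}

```text
time: 11.42
tool_pos: [0.5898, -0.1548, 0.1201]
tcp_rot: [0.917, 0.399, 0.002, 0.001]
wrist_force: [0.7, 0.2, 0.4]
width: 0.0003
```

```bash
python3 c.py .1 .15 pics/w7.png; python3 -c "
from workcell import viewer
import cv2
f=viewer.grab_frame('scene')
im=f['image'][150:300,150:350,::-1]
cv2.imwrite('pics/s7.png',cv2.resize(im,None,fx=4,fy=4,interpolation=cv2.INTER_CUBIC))"
```

```text
t 11.4167 org frame mm [100.92   0.68 120.07] F [0.7  0.21 0.41] q [-0.257  0.464 -0.126  0.977 -0.     0.494] w 0.0002542672742470697
offset mm [ -0.6  -0.8 -29.9] twist [ 0.2  -0.11 -0.01]
```

View pics/w7.png

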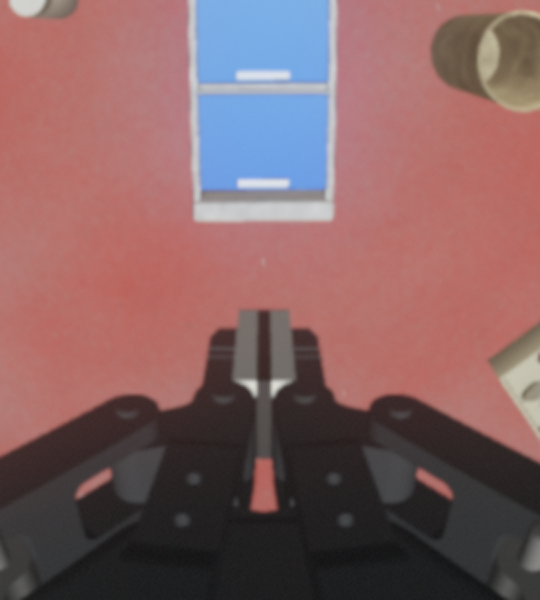

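View pics/s7.png

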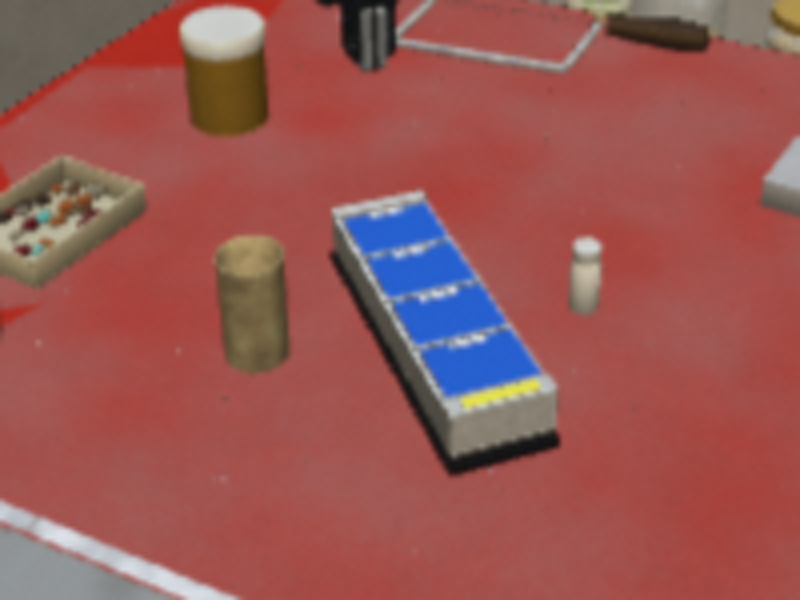

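```bash
python3 - <<'E'
from m import *
from workcell import viewer
import cv2
s=sensors.sense();f=viewer.grab_frame('wrist')
print(s['tool_pos'])
im=f['image'][80:200,210:310,::-1]
im=cv2.resize(im,None,fx=5,fy=5,interpolation=cv2.INTER_CUBIC)
H=np.linalg.inv(np.array(f['hand_eye']));r=R.from_quat(s['tcp_rot'])
def pr(P):
    q=H[:3,:3]@r.inv().apply(org(C,YAW,P)-s['tool_pos'])+H[:3,3]
    n=np.hypot(q[0],q[1]);th=np.arctan2(n,q[2]);return q[:2]/n*th*f['fx']+[f['cx'],f['cy']]
for hx in (1.5e-3,43.5e-3):
  for a in (0,.05,.1):
    x=hx+.0385*np.cos(a)-.003*np.sin(a);z=.034+.0385*np.sin(a)+.003*np.cos(a)
    for yy in (-.025,.025):
        p=(pr((x,yy,z))-[210,80])*5+2
        print(hx,a,yy,np.round(p,1))
        if a==0: cv2.circle(im,tuple(int(v) for v in p),3,(0,0,255),-1)
print((pr((.094,-.028,.037))-[210,80])*5+2)
cv2.imwrite('pics/w8.png',im)
E
```

```text
[ 0.59000412 -0.15477322  0.11967048]
0.0015 0 -0.025 [ 88.8 201.7]
0.0015 0 0.025 [420.5 201.5]
0.0015 0.05 -0.025 [ 87.4 201.4]
0.0015 0.05 0.025 [421.9 201.3]
0.0015 0.1 -0.025 [ 85.9 200.5]
0.0015 0.1 0.025 [423.3 200.4]
0.0435 0 -0.025 [ 95.5 469.6]
0.0435 0 0.025 [414.1 469.5]
0.0435 0.05 -0.025 [ 94.2 471.6]
0.0435 0.05 0.025 [415.3 471.4]
0.0435 0.1 -0.025 [ 92.8 472.9]
0.0435 0.1 0.025 [416.7 472.8]
[ 79.23774514 542.40936257]
```

View pics/w8.png

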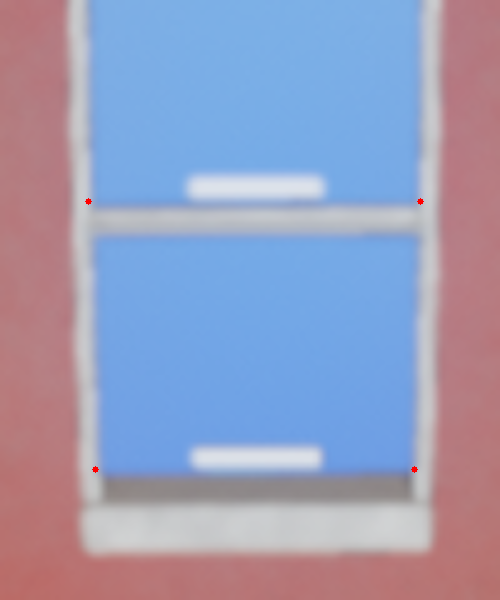

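Lids 3 and 4 match the closed-lid projection: lid 4's edge measures about 315 px wide against 319 predicted for shut, and a raised edge would look wider. I'm handing in.

```bash
python3 -c "
from workcell import finish_job,sensors
print(sensors.sense()['joint_vel'].round(3)); print(finish_job())"
```

```text
[ 0.001  0.021 -0.043 -0.01   0.001 -0.   ]
the job is handed in; nothing more can be done
None
```

All four lids are laid down flat, in order from the yellow end to the far end, and the job was handed in at about 12 s. I touched down on the yellow-strip ledge with closed fingertips, then ran along the row, lowering over each lid in turn. I lifted off past the far end, leaving the fingertips at about z = 0.12 m, clear of everything.

- **Forces:** the ledge touch read about 4–5 N, slightly above the roughly 3 N at which the pad starts to yield, with the tip about 0.4 mm below the ledge top. The readings between moves along the lids stayed within about 1.5 N in each direction, which is noise level.
- **Lids:** the last wrist and scene pictures show all four flush. Lids 3 and 4 match the projected closed position to about 1–1.5 mm, within the camera calibration.
- **Surroundings:** the organiser, can and vial look unmoved in the scene pictures.
- **Slips:** one row in the approach had a 3 mm sideways jog from a typo, made above the organiser with no effect seen. The arm still had a very small residual motion (under 0.05 rad/s) when I handed in.

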